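# Nudge a board to the red clip on the bench fence

## Robot

A 6-joint arm with a two-finger parallel gripper is mounted at the origin on the work surface. World frame = base frame: x ahead of the robot, y to its left, z up, the work surface at z = 0. Lengths are in m, angles in rad, forces in N, time in s.
With the tool pointing down it reaches from about 0.35 to 0.975 m from the base axis. Payload 4.9 kg.
Tool frame: the origin (TCP) lies between the finger pads; the fingertips stand ahead of it and the grasp point (between the pads) is the TCP (tips_ahead is the z of the fingertips in the tool frame, in m); z points along the fingers, y is the line along which they close (so a half turn about z gives the same grasp; the last joint's range is limited). The gripper opens to 85 mm and grips with 20 to 120 N. Pads are 22 mm wide; open, the fingers measure 114 mm over their backs; the gripper's body (76 mm by 85 mm) begins 54 mm behind the grasp point. The pads swing forward as they close: fully open they stand 13 mm farther back than shut.
Start: joints at [1.196, 0.053, 1.613, -0, 1.476, -0.119], TCP at [0.158, 0.605, 0.25] pointing down, gripper open.
Joint ranges: [-3.01, 3.01], [-1.01, 2.22], [0.06, 2.58], [-1.02, 4.17], [0.09, 2.62], [-3.14, 3.14]. Speed limits (rad/s): [2.57, 2.57, 3.14, 3.14, 3.14, 3.14].

## Interface

Orientations are given as [roll, pitch, yaw] about the fixed x, y, z axes, in that order (R = Rz(yaw) Ry(pitch) Rx(roll)).
In Python, from station import * gives the robot as it stands. The module is installed in compiled form; this text tells all that it offers.
- The arm moves only by the tool play_rows, never from a script. Its argument "motion" is a list of rows, each a list of 7 numbers: the turn, a rotation vector about the world's x, y, z as a fraction of full scale, then the shift along the world's x, y, z as a fraction of full scale, then the opening, from -1 (shut) to 1 (fully open). In form: [[ax, ay, az, x, y, z, hand], ...]. A call has 1 to 5 rows; each row shifts and turns the commanded pose from where the row before left it; what a row does not reach is not made up. Full scale, the value 1, is 50 cm for a shift and 90 degrees for a turn. A row lasts 1/12 s, in which the tool goes at most 41.7 mm and 7.16 degrees, less where a joint would pass 70% of its speed; a pose out of reach is approached as far as the arm can. A call with a number of a shift or a turn outside -1 to 1 is refused whole. A call with a gripper value outside its range is refused whole. The fingers move at their own pace and stop on an object; the grip force is fixed at half the most. Time passes only in rows, so rows that do not move let the fingers close. It gives the time, the measured TCP pose, the force, the opening and the grip force at its end, in the units of the state.
- state(): the state, without advancing time (a new reading comes with each control period).
- get_image(name): name is "scene" or "top" or "wrist"; returns a dict with "frame" (420x560x3 uint8, blue, green, red), "K" (3x3 intrinsics, pixels), "origin" and "orientation" of the camera in the world; the wrist camera has in their place "tool_from_camera" (4x4, takes a point from camera to tool coordinates, whose origin is the TCP and whose axes are the flange's). Camera axes: x right, y down, z forward; pixel columns grow to the right and rows downward; lengths in m; the calibration is good to about 2 mm. A picture is of the moment at which its call begins: read the wrist's pose just before it. There is no depth.
- job_done(): hands the job in; it is judged then, once.
The state is a dict: "time_s": time; "q": joint angles; "qd": joint speeds; "joint_torque": joint torques, N m; "ee_pos": TCP position; "eef_rot": TCP orientation; "ft_force": force on the tool from outside, world axes, zero at the start; "moment": the same for the moment, N m; "grip_width": finger opening in m; "finger_force": force on a finger pad.
Only numpy, scipy, OpenCV 4.12 (cv2) and the standard library are available. Lean on these libraries where they do the work, as an engineer would, in place of code of your own. Each camera call takes 0.05 s, during which the arm holds its last target. There are 200 camera calls.

## Task

Without picking it up, push the pine board along the bench with the fingertips until its long edge lies flat against the wooden fence and the black line across its middle is in line with the red clip on the fence (not the blue one). Keep the board flat on the bench, leave the tape measure and the ball valve alone, and finish with the hand clear of everything.

Things in the scene. Friction and masses are not known exactly. Their poses are not given: they have to be found in the camera images.
- fence: fixed straight wooden batten on the bench top, 40 mm thick, 500 mm long, 45 mm high. Origin on the bench surface at the middle of its working face (the face towards the robot). Its own y axis runs along that face, its x axis points square into the fence, away from the board (so the board lies at negative x), z up.
- red_clip_mark (a point): the target mark: on the working face of the fence, at its top edge (45 mm up), in the middle of the red clip: a red saddle fixed on the fence, 16 mm wide along it, 4 mm thick, with a fine black line across its middle. Its lip stands 3 mm proud of the working face, above 35 mm height, so clear of the board. Axes as the fence's.
- blue_clip_mark (a point): the same point of the blue clip, an identical clip that marks another job and is to be ignored. Red and blue may stand either way round.
- board_centre (a point): centre (half-way up, 15 mm above the bench) of the loose pine board lying flat: 110 mm along its x axis, 160 mm along its y axis (the long edges; either may go against the fence), 30 mm thick. A thin black line runs across the middle of its top along its x axis, right above this centre.
- tape_measure: bystander: loose yellow tape measure, 66 x 66 mm, 36 mm high, lying on the bench in front of one end of the fence; origin at the middle of its underside.
- ball_valve: bystander: loose brass ball valve 80 mm long with a red lever 85 mm long on top, 53 mm high, lying in front of the other end of the fence; origin at the middle of its underside.
- board: the same pine board, 0.2 to 0.33 kg, with four small dark plugs near its corners; origin at the middle of its underside, axes as for board_centre. It starts in front of the fence, askew by up to 0.3 rad, not touching it, and slides with ordinary wood friction (a few newtons).
Not all that is in view belongs to the job. What is meant by the board is not purple, and is the larger of those in its own colour.

How it is judged:
By the outcome, as a careful person would: the job done as asked, in the order asked, and still so for the second after the job is handed in, with the robot touching nothing.
It also fails if it takes over 72 s, if anything falls off the work surface, if the arm or the gripper's body presses on something with over 40 N, if the wrist force passes 120 N, or if a joint passes its speed limit or range.

## Working session

There is one attempt and no reset: what is moved stays moved. The work goes in short steps, Python scripts to look and compute and a tool call to move; the robot and the scene stay as the last step left them, time stands still between calls to the robot, and variables do not carry over. Pictures are saved under pics/ and viewed, at most 10 in all, crops included, and the job is handed in when it is done.

Besides the shell and the picture viewer there is one more tool, called after "Emit:" as a command line: name --pt "numbers of a row" for each row, then --argument value for the rest. play_rows: Moves the arm, as the interface text tells. Shift numbers are shares of 50 cm and turn numbers shares of 90 degrees, none past 1 either way. Its arguments: {"type":"object","properties":{"motion":{"type":"array","items":{"type":"array","items":{"type":"number","minimum":-1,"maximum":1}}}},"required":["motion"]}

```bash
mkdir -p pics; cat > h.py <<'E'
from station import *
import numpy as np, cv2
from scipy.spatial.transform import Rotation as R
def rot(o):
    o=np.array(o); return o if o.shape==(3,3) else (R.from_euler('xyz',o).as_matrix() if o.size==3 else R.from_quat(o).as_matrix())
def back(im,px,z):
    d=rot(im['orientation'])@np.linalg.inv(im['K'])@np.array([px[0],px[1],1.]); o=np.array(im['origin'])
    return o+d*(z-o[2])/d[2]
E
python3 - <<'E'
from h import *
for n in ("scene","top"):
    im=get_image(n); cv2.imwrite(f'pics/{n}0.png',im['frame']); print(n,im['K'],im['origin'],im['orientation'])
s=state();print(s)
E
```

```text
scene [[401.19063697   0.         284.56313142]
 [  0.         401.19063697 209.07320132]
 [  0.           0.           1.        ]] [ 1.08634289 -0.39887908  0.56768741] [-2.25138461 -0.00914049  0.89345951]
top [[412.63111432   0.         283.242415  ]
 [  0.         412.63111432 208.76000125]
 [  0.           0.           1.        ]] [0.5019699  0.02110081 1.05896426] [-3.04456668 -0.01251885 -1.58271941]
{'time_s': 0.1, 'q': array([ 1.19598354e+00,  5.32866827e-02,  1.61413315e+00,  1.53948006e-05,
        1.47596953e+00, -1.18970930e-01]), 'qd': array([ 6.61148595e-04,  1.08775326e-03, -3.29149945e-03,  1.03138804e-03,
       -6.16114193e-05,  3.27499128e-04]), 'joint_torque': array([ 1.12629827e-03, -3.94908285e+01, -3.71361315e+01, -9.27168298e-05,
        4.00213306e-03,  4.02808070e-06]), 'ee_pos': array([0.15795241, 0.60418398, 0.24920255]), 'eef_rot': array([-3.13981047e+00, -2.28466053e-04,  2.88574912e+00]), 'ft_force': array([ 0.54205372, -0.44059654,  0.61646548]), 'moment': array([ 0.00738389,  0.01433382, -0.07645604]), 'finger_force': 0.0, 'grip_width': 0.08531616370972261}
```

View pics/top0.png

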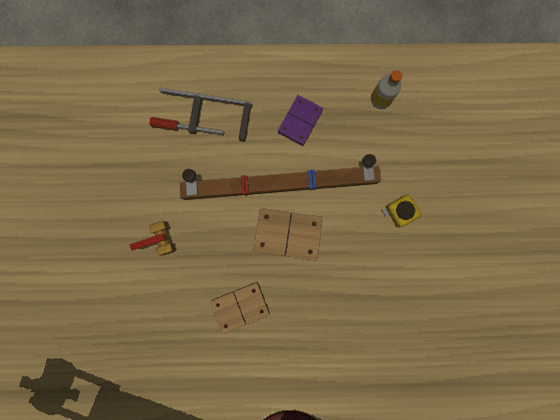

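View pics/scene0.png

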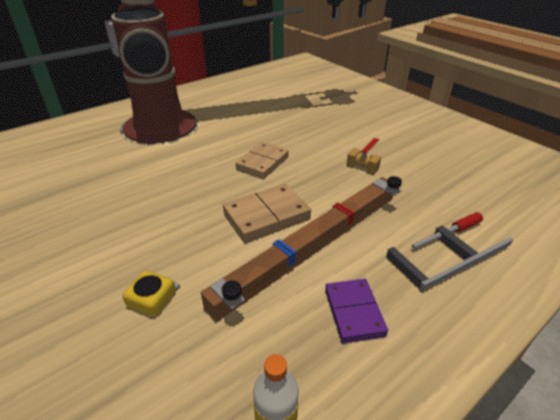

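Top view candidates: large pine board (288,234), small pine board (240,307) and purple board (300,120). I choose (288,234), the larger pine one. The red clip is at (245,185) and the blue at (312,180). The valve is at (155,241) and the tape at (404,210). I'll check this in an enlarged crop.

```bash
python3 - <<'E'
from h import *
im=get_image("top"); f=im['frame'][155:275,175:395]
f=cv2.resize(f,None,fx=3.6,fy=3.6,interpolation=cv2.INTER_CUBIC); f=cv2.convertScaleAbs(f,alpha=1.6); cv2.imwrite('pics/c1.png',f); print(f.shape)
E
```

```text
(432, 792, 3)
```

View pics/c1.png

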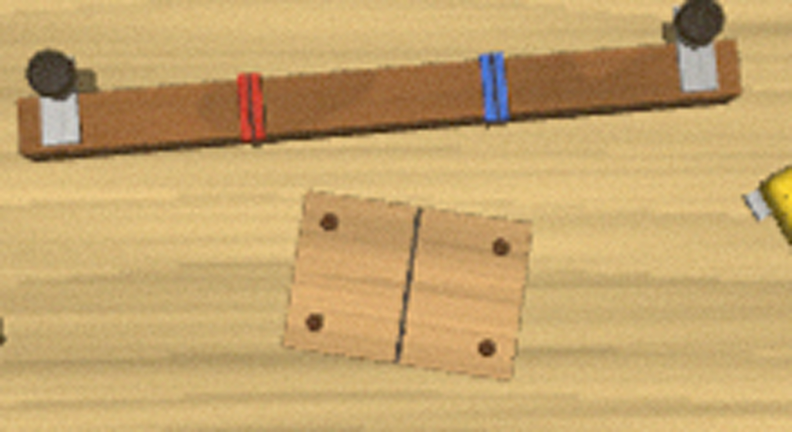

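The chosen board is the large pine one. Its crop corners are (307,191), (531,222), (512,380) and (283,346), with the line running (419,209)-(398,361). The red clip's front middle is at (256,141) and the fence's front top edge runs (25,152)-(740,95).

```bash
python3 - <<'E'
from h import *
im=get_image("top")
def b(u,v,z): return back(im,((u+.5)/3.6-.5+175,(v+.5)/3.6-.5+155),z)
P={'fl':(25,152,.045),'fr':(740,95,.045),'red':(256,141,.045),'blue':(495,122,.045),'TL':(307,191,.03),'TR':(531,222,.03),'BR':(512,380,.03),'BL':(283,346,.03),'l1':(419,209,.03),'l2':(398,361,.03)}
Q={k:b(*v) for k,v in P.items()}
for k in Q: print(k,Q[k].round(4))
d=lambda a,c:(np.linalg.norm(Q[a]-Q[c])).round(4)
print(d('fl','fr'),d('TL','TR'),d('BL','BR'),d('TL','BL'),d('TR','BR'))
print('tape',back(im,(404,210),.036),'tape tab',back(im,(383,212),.02),'valve',back(im,(155,241),.03),'lever',back(im,(132,246),.05),'small',back(im,(240,307),.03), back(im,(268,290),.03))
E
```

```text
fl [0.6327 0.2578 0.045 ]
fr [ 0.6674 -0.2353  0.045 ]
red [0.6387 0.0996 0.045 ]
blue [ 0.6502 -0.0651  0.045 ]
TL [0.6053 0.0654 0.03  ]
TR [ 0.5819 -0.0902  0.03  ]
BR [ 0.473  -0.0748  0.03  ]
BL [0.4982 0.0826 0.03  ]
l1 [ 0.5919 -0.0124  0.03  ]
l2 [0.487  0.0036 0.03  ]
0.4943 0.1573 0.1594 0.1085 0.11
tape [ 0.59503963 -0.29469624  0.036     ] tape tab [ 0.59197743 -0.24598085  0.02      ] valve [0.52513435 0.32566148 0.03      ] lever [0.5132421  0.37507116 0.05      ] small [0.36171147 0.115666   0.03      ] [0.40179933 0.04687468 0.03      ]
```

Emit:
play_rows --pt "0 0 -0.0374 0.029 -0.0582 -0.008 0.2" --pt "0 0 -0.0374 0.029 -0.0582 -0.008 0.2" --pt "0 0 -0.0374 0.029 -0.0582 -0.008 0.2" --pt "0 0 -0.0374 0.029 -0.0582 -0.008 0.2" --pt "0 0 -0.0374 0.029 -0.0582 -0.008 0.2"

```text
time_s: 0.62
ee_pos: [0.2309, 0.4577, 0.2298]
eef_rot: [-3.141, 0.0, 2.59]
ft_force: [0.5, 0.1, 0.2]
grip_width: 0.051
finger_force: 0.0
```

Emit:
play_rows --pt "0 0 -0.0374 0.029 -0.0582 -0.008 0.2" --pt "0 0 -0.0374 0.029 -0.0582 -0.008 0.2" --pt "0 0 -0.0374 0.029 -0.0582 -0.008 0.2" --pt "0 0 -0.0374 0.029 -0.0582 -0.008 0.2" --pt "0 0 -0.0374 0.029 -0.0582 -0.008 0.2"

```text
time_s: 1.03
ee_pos: [0.3034, 0.3122, 0.21]
eef_rot: [3.141, 0.0, 2.296]
ft_force: [-0.1, -0.9, -0.4]
grip_width: 0.051
finger_force: 0.0
```

Emit:
play_rows --pt "0 0 -0.0374 0.029 -0.0582 -0.008 0.2" --pt "0 0 -0.0374 0.029 -0.0582 -0.008 0.2" --pt "0 0 -0.0374 0.029 -0.0582 -0.008 0.2" --pt "0 0 -0.0374 0.029 -0.0582 -0.008 0.2" --pt "0 0 -0.0374 0.029 -0.0582 -0.008 0.2"

```text
time_s: 1.45
ee_pos: [0.3759, 0.1667, 0.1901]
eef_rot: [3.141, 0.0, 2.002]
ft_force: [0.9, 1.2, -0.2]
grip_width: 0.0513
finger_force: 0.0
```

Emit:
play_rows --pt "0 0 -0.0374 0.029 -0.0582 -0.008 0.2" --pt "0 0 -0.0374 0.029 -0.0582 -0.008 0.2" --pt "0 0 -0.0374 0.029 -0.0582 -0.008 0.2" --pt "0 0 -0.0374 0.029 -0.0582 -0.008 0.2" --pt "0 0 -0.0374 0.029 -0.0582 -0.008 0.2"

```text
time_s: 1.87
ee_pos: [0.4485, 0.021, 0.1701]
eef_rot: [3.141, -0.0, 1.708]
ft_force: [0.2, -0.3, -0.4]
grip_width: 0.0514
finger_force: 0.0
```

Emit:
play_rows --pt "0 0 -0.0374 0.029 -0.0582 -0.008 0.2" --pt "0 0 -0.0374 0.029 -0.0582 -0.008 0.2" --pt "0 0 -0.0374 0.029 -0.0582 -0.008 0.2" --pt "0 0 -0.0374 0.029 -0.0582 -0.008 0.2" --pt "0 0 -0.0374 0.029 -0.0582 -0.008 0.2"

```text
time_s: 2.28
ee_pos: [0.521, -0.1245, 0.1499]
eef_rot: [-3.141, -0.0, 1.414]
ft_force: [0.2, -0.0, 0.2]
grip_width: 0.0514
finger_force: 0.0
```

```bash
python3 - <<'E'
from h import *
import station; print([a for a in dir(station) if not a.startswith('_')], getattr(station,'tips_ahead',None))
s=state();print(s['time_s'],s['ee_pos'],s['eef_rot'],s['grip_width'],s['ft_force'])
w=get_image("wrist");print(w['tool_from_camera'].round(3));cv2.imwrite('pics/w1.png',w['frame'])
E
```

```text
['MotionError', 'get_image', 'job_done', 'state', 'tips_ahead'] 0.019
2.2833 [ 0.52096199 -0.12448921  0.14987672] [-3.14139890e+00 -1.38912721e-04  1.41374998e+00] 0.05135866619568437 [ 0.18238484 -0.00039385  0.22881205]
[[ 0.001 -0.958 -0.286  0.073]
 [ 1.     0.001 -0.    -0.   ]
 [ 0.    -0.286  0.958 -0.124]
 [ 0.     0.     0.     1.   ]]
```

View pics/w1.png

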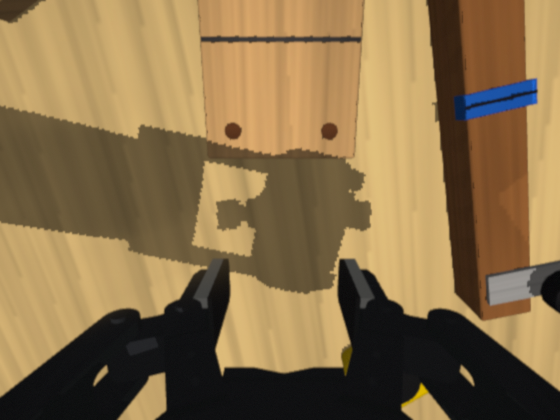

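The wrist view shows the board's near end at row 157, columns 210–353, centred on the fingers. Descending now, then approaching.

Emit:
play_rows --pt "0 0 0 0 0 -0.05 0.2" --pt "0 0 0 0 0 -0.05 0.2" --pt "0 0 0 0 0 -0.05 0.2" --pt "0 0 0 0 0 -0.05 0.2" --pt "0 0 0 0 0 -0.045 0.2"

```text
time_s: 2.75
ee_pos: [0.52, -0.1226, 0.0262]
eef_rot: [-3.141, -0.0, 1.417]
ft_force: [0.0, 0.7, -0.5]
grip_width: 0.0513
finger_force: 0.0
```

Emit:
play_rows --pt "0 0 0 0.002 0.012 0 0.2" --pt "0 0 0 0.002 0.012 0 0.2" --pt "0 0 0 0.002 0.012 0 0.2" --pt "0 0 0 0.002 0.012 0 0.2" --pt "0 0 0 0.001 0.01 0 0.2"

```text
time_s: 3.17
ee_pos: [0.5267, -0.0934, 0.0299]
eef_rot: [3.138, 0.001, 1.418]
ft_force: [0.8, -5.6, 1.3]
grip_width: 0.0515
finger_force: 1.3
```

Emit:
play_rows --pt "0 0 0.0096 0.0018 0.0124 0 0.2" --pt "0 0 0.0096 0.0018 0.0124 0 0.2" --pt "0 0 0.0096 0.0018 0.0124 0 0.2" --pt "0 0 0.0096 0.0018 0.0124 0 0.2" --pt "0 0 0.0096 0.0018 0.0124 0 0.2"

```text
time_s: 3.58
ee_pos: [0.53, -0.0625, 0.0282]
eef_rot: [3.141, 0.0, 1.494]
ft_force: [-0.3, -2.8, 2.1]
grip_width: 0.0514
finger_force: 1.4
```

```bash
python3 - <<'E'
from h import *
s=state();print(s['ee_pos'],s['eef_rot'],s['ft_force'])
f=get_image("top")['frame'][155:275,175:395]
a=cv2.resize(f,None,fx=3.6,fy=3.6,interpolation=cv2.INTER_CUBIC);a=cv2.convertScaleAbs(a,alpha=1.6);cv2.imwrite('pics/c2.png',a)
E
```

```text
[ 0.5300016  -0.06246653  0.02818628] [3.14085624e+00 3.91479871e-04 1.49398778e+00] [-0.28755598 -2.78829462  2.07635663]
```

View pics/c2.png

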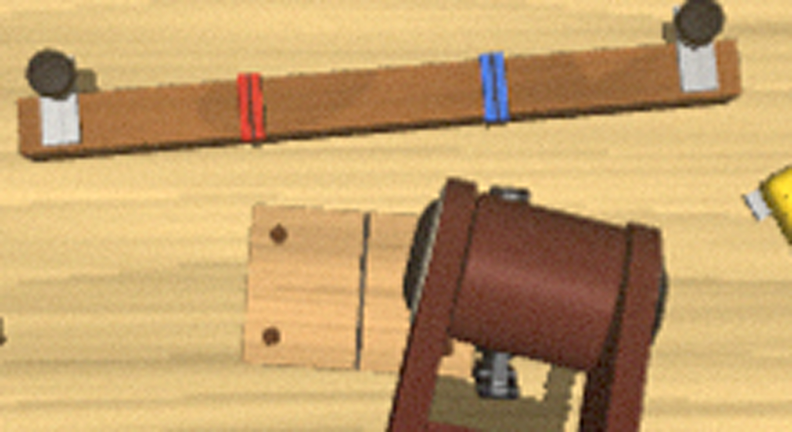

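Crop: the board has slid left and is turning as intended, with its line now at (366,213)-(358,370). Continuing.

Emit:
play_rows --pt "0 0 0.0094 0.0019 0.0123 0 0.2" --pt "0 0 0.0094 0.0019 0.0123 0 0.2" --pt "0 0 0.0094 0.0019 0.0123 0 0.2" --pt "0 0 0.0094 0.0019 0.0123 0 0.2" --pt "0 0 0.0094 0.0019 0.0123 0 0.2"

```text
time_s: 4.05
ee_pos: [0.5344, -0.0314, 0.0277]
eef_rot: [-3.141, -0.0, 1.568]
ft_force: [-0.3, -2.8, 1.2]
grip_width: 0.0509
finger_force: 1.3
```

Emit:
play_rows --pt "0 0 0.0094 0.0019 0.0123 0 0.2" --pt "0 0 0.0094 0.0019 0.0123 0 0.2" --pt "0 0 0.0094 0.0019 0.0123 0 0.2" --pt "0 0 0.0094 0.0019 0.0123 0 0.2" --pt "0 0 0.0094 0.0019 0.0123 0 0.2"

```text
time_s: 4.47
ee_pos: [0.5391, -0.0007, 0.0277]
eef_rot: [-3.141, -0.0, 1.642]
ft_force: [0.9, -2.0, 1.1]
grip_width: 0.051
finger_force: 1.2
```

```bash
python3 - <<'E'
from h import *
s=state();print(s['ee_pos'],s['eef_rot'],s['ft_force'])
f=get_image("top")['frame'][155:275,175:395]
a=cv2.resize(f,None,fx=3.6,fy=3.6,interpolation=cv2.INTER_CUBIC);a=cv2.convertScaleAbs(a,alpha=1.6);cv2.imwrite('pics/c3.png',a)
E
```

```text
[ 0.53910228 -0.00067705  0.02769821] [-3.14133534e+00 -1.12872474e-04  1.64166672e+00] [ 0.85546958 -2.02599512  1.0630414 ]
```

View pics/c3.png

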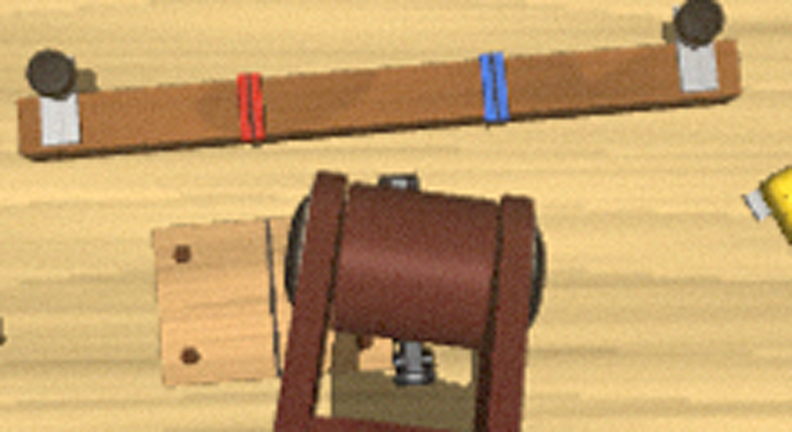

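The line is now at (267,218)-(279,375) and the red clip's front middle at (256,141). I'll work out the offset.

```bash
cat >> h.py <<'E'
def off(im,l1,l2,g1=None,g2=None):
    b=lambda u,v,z: back(im,((u+.5)/3.6-.5+175,(v+.5)/3.6-.5+155),z)[:2]
    fl,fr,red=b(25,152,.045),b(740,95,.045),b(256,141,.045); y=(fl-fr)/np.linalg.norm(fl-fr); x=np.array([y[1],-y[0]])
    p,q=b(*l1,.03),b(*l2,.03); m=(p+q)/2; d=p-q
    print('fence yaw',np.arctan2(-y[0],y[1]),'board yaw',np.arctan2(d[1],d[0]),'len',np.linalg.norm(d),'centre',m,'along needed',(red-m)@y,'gap',(fl-m)@x-.055)
E
python3 - <<'E'
from h import *
off(get_image("top"),(267,218),(279,375))
E
```

```text
fence yaw 0.07019620112906752 board yaw 0.07207824365898274 len 0.10861728010768829 centre [0.5325655  0.08937449] along needed 0.0027408748881546257 gap 0.05670661504629012
```

Emit:
play_rows --pt "0 0 0 0.002 -0.03 0 0.2" --pt "0 0 0 0.002 -0.03 0 0.2" --pt "0 0 0 0 0 0.053 0.2" --pt "0 0 0 0 0 0.053 0.2" --pt "0 0 0 0 0 0.053 0.2"

```text
time_s: 4.98
ee_pos: [0.5399, -0.031, 0.1069]
eef_rot: [-3.139, -0.002, 1.64]
ft_force: [1.0, 0.8, 0.6]
grip_width: 0.0509
finger_force: 0.0
```

Emit:
play_rows --pt "0 0 0.0667 -0.0119 0.0153 0 0.4" --pt "0 0 0.0667 -0.0119 0.0153 0 0.4" --pt "0 0 0.0667 -0.0119 0.0153 0 0.4" --pt "0 0 0.0667 -0.0119 0.0153 0 0.4" --pt "0 0 0.0667 -0.0119 0.0153 0 0.4"

```text
time_s: 5.4
ee_pos: [0.5105, 0.0077, 0.1067]
eef_rot: [-3.141, -0.002, 2.169]
ft_force: [0.1, -0.3, -0.2]
grip_width: 0.0598
finger_force: 0.0
```

Emit:
play_rows --pt "0 0 0.0667 -0.0119 0.0153 0 0.4" --pt "0 0 0.0667 -0.0119 0.0153 0 0.4" --pt "0 0 0.0667 -0.0119 0.0153 0 0.4" --pt "0 0 0.0667 -0.0119 0.0153 0 0.4" --pt "0 0 0.0667 -0.0119 0.0153 0 0.4"

```text
time_s: 5.82
ee_pos: [0.4806, 0.0459, 0.1066]
eef_rot: [3.141, -0.002, 2.693]
ft_force: [0.4, -0.4, -0.7]
grip_width: 0.0596
finger_force: 0.0
```

Emit:
play_rows --pt "0 0 0.0667 -0.0119 0.0153 0 0.4" --pt "0 0 0.0667 -0.0119 0.0153 0 0.4" --pt "0 0 0.0667 -0.0119 0.0153 0 0.4" --pt "0 0 0.0667 -0.0119 0.0153 0 0.4" --pt "0 0 0.0667 -0.0119 0.0153 0 0.4"

```text
time_s: 6.23
ee_pos: [0.4509, 0.0841, 0.1067]
eef_rot: [3.141, -0.001, -3.066]
ft_force: [-0.6, -0.1, -0.7]
grip_width: 0.0596
finger_force: 0.0
```

```bash
python3 - <<'E'
from h import *
s=state();print(s['ee_pos'],s['eef_rot'],s['q'])
w=get_image("wrist");cv2.imwrite('pics/w2.png',w['frame'])
E
```

```text
[0.45087995 0.08409242 0.10668319] [ 3.14053003e+00 -1.47902259e-03 -3.06635412e+00] [ 2.13324385e-02 -2.21645478e-01  2.11990886e+00  1.03592550e-03
  1.24486356e+00 -1.62503408e+00]
```

View pics/w2.png

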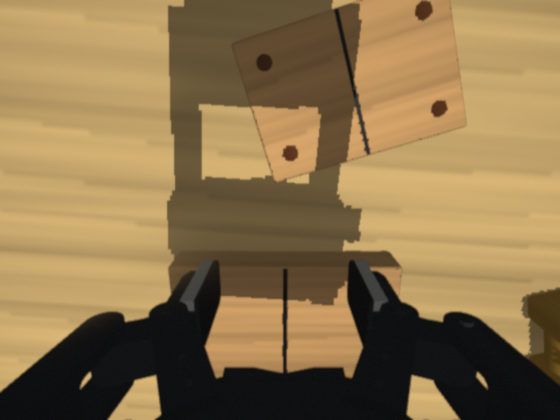

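The wrist view faces the robot. The board's back edge is at rows 252 (bottom) and 268 (top), its line at column 285. The small board's nearest corner is at (275,181). I'll check clearances for the descent.

```bash
python3 - <<'E'
from h import *
s=state();w=get_image("wrist");T=np.array(w['tool_from_camera']);Rt=R.from_euler('xyz',s['eef_rot']).as_matrix()
im={'K':w['K'],'orientation':Rt@T[:3,:3],'origin':s['ee_pos']+Rt@T[:3,3]}
for n,p,z in [('small',(275,181),.03),('small0',(275,181),.0),('edge0',(285,252),0),('edgetop',(285,268),.03),('line',(285,365),.03)]: print(n,back(im,p,z))
E
```

```text
small [0.4162628  0.07793705 0.03      ]
small0 [0.42205409 0.07766357 0.        ]
edge0 [0.47632887 0.08926823 0.        ]
edgetop [0.47511103 0.08897677 0.03      ]
line [0.55407695 0.09539601 0.03      ]
```

Emit:
play_rows --pt "0 0 0 0 0 -0.032 0.4" --pt "0 0 0 0 0 -0.032 0.4" --pt "0 0 0 0 0 -0.032 0.4" --pt "0 0 0 0 0 -0.032 0.4" --pt "0 0 0 0 0 -0.03 0.4"

```text
time_s: 6.75
ee_pos: [0.4517, 0.0832, 0.0272]
eef_rot: [3.141, -0.001, -3.075]
ft_force: [0.3, -0.3, 0.6]
grip_width: 0.06
finger_force: 0.0
```

Emit:
play_rows --pt "0 0 -0.001 0.0056 0.0004 0 0.4" --pt "0 0 -0.001 0.0056 0.0004 0 0.4" --pt "0 0 -0.001 0.0056 0.0004 0 0.4" --pt "0 0 0 0.0056 0.0004 0 0.4" --pt "0 0 0 0.0056 0.0004 0 0.4"

```text
time_s: 7.17
ee_pos: [0.4667, 0.0845, 0.0294]
eef_rot: [3.141, 0.001, -3.077]
ft_force: [-3.2, -0.0, 2.4]
grip_width: 0.0599
finger_force: 1.5
```

Emit:
play_rows --pt "0 0 0 0.01 0.0012 0 0.4" --pt "0 0 0 0.01 0.0012 0 0.4" --pt "0 0 0 0.01 0.0012 0 0.4" --pt "0 0 0 0.01 0.0012 0 0.4" --pt "0 0 0 0.01 0.0012 0 0.4"

```text
time_s: 7.58
ee_pos: [0.4914, 0.0875, 0.0284]
eef_rot: [-3.142, -0.0, -3.076]
ft_force: [-3.2, -0.5, 1.2]
grip_width: 0.0599
finger_force: 1.5
```

Emit:
play_rows --pt "0 0 0 0.01 0.0012 0 0.4" --pt "0 0 0 0.01 0.0012 0 0.4" --pt "0 0 0 0.01 0.0012 0 0.4" --pt "0 0 0 0.01 0.0012 0 0.4" --pt "0 0 0 0.005 0.0006 0 0.4"

```text
time_s: 8.0
ee_pos: [0.5143, 0.0902, 0.0283]
eef_rot: [3.142, 0.001, -3.076]
ft_force: [-2.3, -0.2, 2.7]
grip_width: 0.0601
finger_force: 1.5
```

```bash
python3 - <<'E'
from h import *
s=state();print(s['ee_pos'],s['eef_rot'],s['ft_force'])
f=get_image("top")['frame'][155:275,175:395]
a=cv2.resize(f,None,fx=3.6,fy=3.6,interpolation=cv2.INTER_CUBIC);a=cv2.convertScaleAbs(a,alpha=1.6);cv2.imwrite('pics/c4.png',a)
E
```

```text
[0.51429429 0.09018618 0.02832493] [ 3.14157315e+00  9.25310199e-04 -3.07614882e+00] [-2.34887582 -0.21254277  2.74253152]
```

View pics/c4.png

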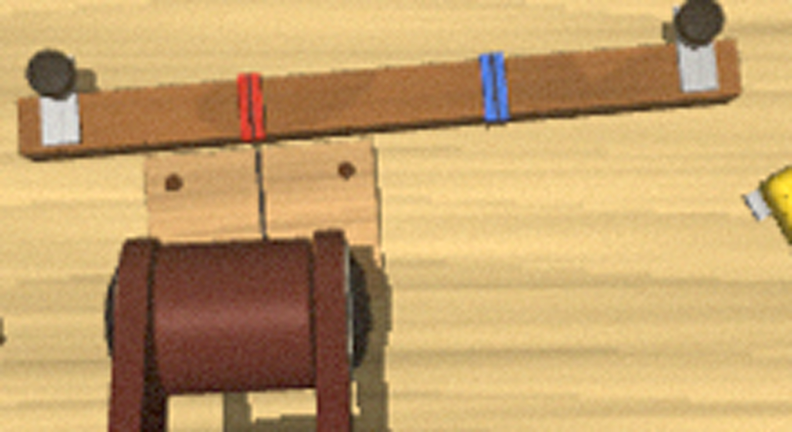

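The line is at (257,146)-(264,240) and the red clip's front middle at (256,141). Only a small gap to the fence remains.

```bash
python3 - <<'E'
from h import *
im=get_image("top")
off(im,(257,146),(264.3,240))
b=lambda u,v,z: back(im,((u+.5)/3.6-.5+175,(v+.5)/3.6-.5+155),z)[:2]
y=np.array([-.0702,.9975]);x=np.array([.9975,.0702])
red=b(256,141,.045)
for p in [(257,146),(264.3,240)]: print('along needed',(red-b(*p,.03))@y,'depth to face',(b(25,152,.045)-b(*p,.03))@x)
E
```

```text
fence yaw 0.07019620112906752 board yaw 0.07357309771168732 len 0.06591212805709852 centre [0.60432052 0.09763667] along needed -0.00046817158875485425 gap -0.015451186900440748
along needed -0.0005795350865301582 depth to face 0.0066027957534952894
along needed -0.0003611758353584841 depth to face 0.07251239651971167
```

Emit:
play_rows --pt "0 0 0 0.005 0.0004 0 0.4" --pt "0 0 0 0.004 0.0003 0 0.4" --pt "0 0 0 0.003 0.0002 0 0.4"

```text
time_s: 8.35
ee_pos: [0.5194, 0.0905, 0.0281]
eef_rot: [3.142, -0.0, -3.076]
ft_force: [-2.4, -0.3, 1.7]
grip_width: 0.0598
finger_force: 1.0
```

Within 0.5 mm along the fence. Now seating the board gently and watching the force.

Emit:
play_rows --pt "0 0 0 0.003 0.0002 0 0.4" --pt "0 0 0 0.002 0.0001 0 0.4" --pt "0 0 0 0 0 0 0.4"

```text
time_s: 8.6
ee_pos: [0.5204, 0.0906, 0.0281]
eef_rot: [-3.141, -0.005, -3.076]
ft_force: [-7.9, -2.6, 5.5]
grip_width: 0.0597
finger_force: 4.0
```

Emit:
play_rows --pt "0 0 0 0.003 0.0002 0 0.4" --pt "0 0 0 0.003 0.0002 0 0.4" --pt "0 0 0 0 0 0 0.4"

```text
time_s: 8.85
ee_pos: [0.5206, 0.0906, 0.0276]
eef_rot: [-3.141, -0.013, -3.075]
ft_force: [-18.4, -2.9, 14.0]
grip_width: 0.0597
finger_force: 9.0
```

Emit:
play_rows --pt "0 0 0 -0.02 -0.001 0 0.4" --pt "0 0 0 -0.03 -0.002 0 0.4" --pt "0 0 0 0 0 0.05 0.4" --pt "0 0 0 0 0 0.07 0.4" --pt "0 0 0 0 0 0.07 0.4"

```text
time_s: 9.27
ee_pos: [0.4989, 0.0894, 0.1232]
eef_rot: [3.141, -0.001, -3.076]
ft_force: [-0.1, 0.1, 0.2]
grip_width: 0.0597
finger_force: 0.0
```

Emit:
play_rows --pt "0 0 0 -0.04 0.03 0.05 0.4" --pt "0 0 0 -0.04 0.03 0.05 0.4" --pt "0 0 0 -0.04 0.03 0 0.4" --pt "0 0 0 -0.04 0.03 0 0.4" --pt "0 0 0 0 0 0 0.4"

```text
time_s: 9.68
ee_pos: [0.4181, 0.1513, 0.1739]
eef_rot: [3.14, 0.002, -3.073]
ft_force: [0.5, -0.9, -0.6]
grip_width: 0.0598
finger_force: 0.0
```

```bash
python3 - <<'E'
from h import *
s=state();print(s['ee_pos'],s['ft_force'])
f=get_image("top")['frame'][165:255,180:310]
a=cv2.resize(f,None,fx=6,fy=6,interpolation=cv2.INTER_CUBIC);a=cv2.convertScaleAbs(a,alpha=1.6);cv2.imwrite('pics/c5.png',a)
E
```

```text
[0.41811334 0.15128564 0.17390915] [ 0.54587937 -0.88059106 -0.61914883]
```

View pics/c5.png

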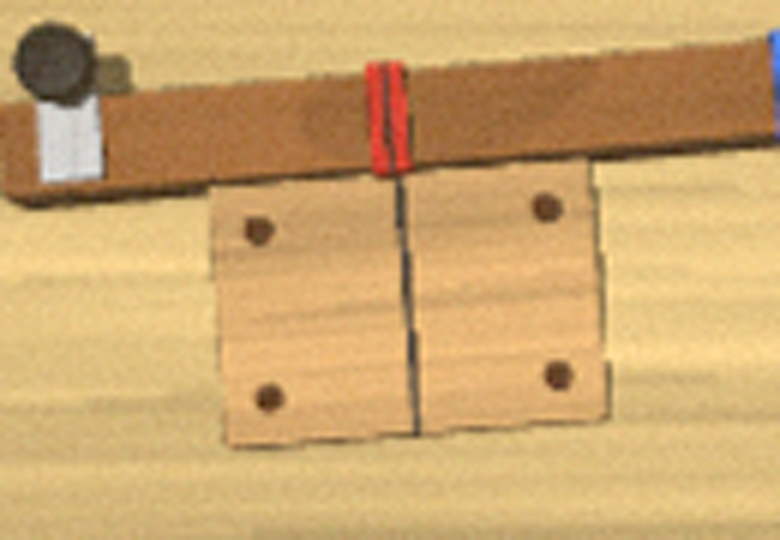

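The board's edge (211,187)-(590,160) lies along the fence. Its line is at (399,180)-(416,433), against the red clip's line at (386,66)-(393,172). I'll compute the residual and cross-check with the scene camera.

```bash
python3 - <<'E'
from h import *
im=get_image("top")
b=lambda u,v,z: back(im,((u+.5)/6-.5+180,(v+.5)/6-.5+165),z)[:2]
y=np.array([-.0702,.9975]);x=np.array([.9975,.0702])
for p in [(386,66),(393,172)]:
  for q in [(399,180),(416,433)]: print('along',((b(*p,.048)-b(*q,.03))@y).round(4))
print('edge yaw',(b(590,160,.03)-b(211,187,.03)), (b(608,417,.03)-b(230,447,.03)))
f=get_image("scene")['frame'][150:250,210:410]
a=cv2.resize(f,None,fx=4,fy=4,interpolation=cv2.INTER_CUBIC);a=cv2.convertScaleAbs(a,alpha=1.6);cv2.imwrite('pics/s2.png',a)
E
```

```text
along 0.0007
along -0.0001
along 0.001
along 0.0003
edge yaw [ 0.00977573 -0.15852891] [ 0.01060346 -0.15655738]
```

View pics/s2.png

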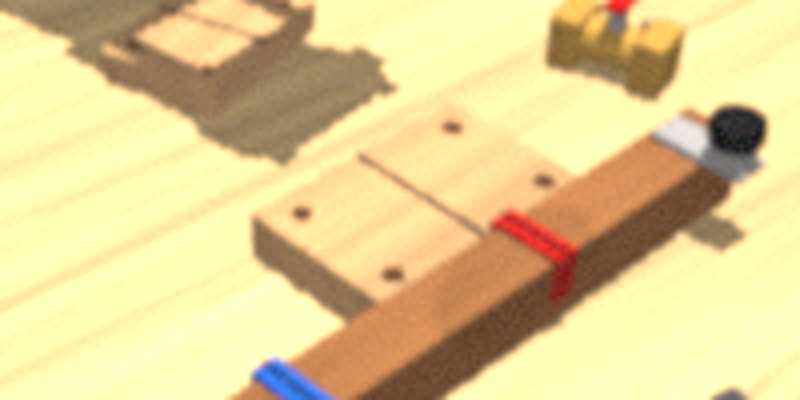

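The scene crop shows the board flush against the fence and its line running to the red clip at (505,222). Residual along the fence is under 1 mm and the hand is clear, so I'm handing in.

```bash
python3 -c "
from station import *
print(job_done())"
```

```text
the job is handed in; nothing more can be done
None
```

I pushed the pine board flat against the fence, with its black line within about 1 mm of the red clip by my camera measurement, left the tape measure and ball valve untouched, and handed the job in with the hand clear; no verdict came back.

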